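# Function test of a shaker's mushroom stop button

## Robot

A 7-joint arm with a two-finger parallel gripper is mounted at the origin on the work surface. World frame = base frame: x ahead of the robot, y to its left, z up, the work surface at z = 0. Lengths are in m, angles in rad, forces in N, time in s.
With the tool pointing down it reaches from about 0.425 to 0.875 m from the base axis. Payload 9.9 kg.
Tool frame: the origin (TCP) lies at the centre of the arm's flange, where the gripper is bolted on; the fingertips stand 173 mm ahead of it and the grasp point (between the pads) lies 155 mm ahead of it; z points along the fingers, x is the direction in which the jaws open and shut, and the axes are right-handed (so a half turn about z gives the same grasp; the last joint's range is limited). The gripper opens to 85 mm and grips with 20 to 120 N. Pads are 22 mm wide; open, the fingers measure 114 mm over their backs; the gripper's body (76 mm by 85 mm) begins 54 mm behind the grasp point. The pads swing forward as they close: fully open they stand 13 mm farther back than shut.
Start: joints at [1.206, 0.576, 0.025, 1.437, -0.015, 1.129, -0.057], TCP at [0.187, -0.649, 0.405] pointing down, gripper open.
Joint ranges: [-2.76, 2.76], [-0.34, 2.15], [-1.52, 1.57], [0.19, 2.46], [-1.09, 4.23], [0.17, 1.99], [-2.82, 2.82]. Speed limits (rad/s): [2.22, 2.22, 3.01, 3.01, 3.14, 3.14, 3.14].

## Interface

Orientations are given as a unit quaternion [w, x, y, z].
In Python, from bench import arm, eyes gives the robot as it stands. The module is installed in compiled form; this text tells all that it offers.
- The arm moves only by the tool send_rows, never from a script. Its argument "rows" is a list of rows, each a list of 5 numbers: the opening, from -1 (shut) to 1 (fully open), so that 0 is half open, then the shift along the tool's x, y, z in m, then the turn about the tool's z in rad. In form: [[jaw, dx, dy, dz, roll], ...]. A call has 1 to 12 rows; each row shifts and turns the commanded pose from where the row before left it, along the tool's axes as they then stand; what a row does not reach is not made up. A row lasts 1/8 s, in which the tool goes at most 62.5 mm and 10.7 degrees, less where a joint would pass 70% of its speed; a pose out of reach is approached as far as the arm can. A call with a gripper value outside its range is refused whole. The fingers move at their own pace and stop on an object; "squeeze" is the grip in N (left out, the last holds). Time passes only in rows, so rows that do not move let the fingers close. It gives the time, the measured TCP pose, the force and the opening at its end, in the units of the state.
- arm.get_obs(): the state, without advancing time (a new reading comes with each control period).
- eyes.read_camera(name): name is "scene" or "top" or "wrist"; returns the picture (480x640x3 uint8, red, green, blue); there is no depth.
- eyes.camera_params(name): a dict with "mtx" (3x3 intrinsics, pixels), "extrinsics" (4x4, takes a point from world to camera coordinates); the wrist camera has in their place "hand_eye" (4x4, takes a point from camera to tool coordinates, whose origin is the TCP and whose axes are the tool frame's). Camera axes: x right, y down, z forward; pixel columns grow to the right and rows downward; lengths in m; the calibration is good to about 2 mm. A picture is of the moment at which its call begins: read the wrist's pose just before it. camera_params takes no time and is no camera call.
- arm.finish_job(): hands the job in, once; it reports no verdict.
The state is a dict: "time_s": time; "joint_pos": joint angles; "joint_velocities": joint speeds; "tau": joint torques, N m; "ee_pos": TCP position; "tcp_rot": TCP orientation; "ft_force": force on the tool from outside, world axes, zero at the start; "moment": the same for the moment, N m; "finger_gap": finger opening in m.
Only numpy, scipy, OpenCV 4.12 (cv2) and the standard library are available. Lean on these libraries where they do the work, as an engineer would, in place of code of your own. Each camera call takes 0.05 s, during which the arm holds its last target. There are 200 camera calls.

## Task

Test the mushroom stop button on the lab bench with the fingertips, without picking anything up: push its round head straight in until it latches, and take the hand right off for a moment to see that it stays down by itself. Then push one of the vanes on its head round clockwise (seen from above) until the latch lets go, and move away so that the head comes fully out and turns back to rest. Leave the start button, the speed dial and everything else on the bench alone.

Things in the scene. Friction and masses are not known exactly. Their poses are not given: they have to be found in the camera images.
- stop_box: Fixed box that carries the mushroom stop: white, 100 x 100 mm, 60 mm tall, origin under its centre on the bench, z up. Two more fixed boxes of that size stand in the row, about 240 mm apart centre to centre (one with a flat start button, one with a speed dial); any of the three may hold any place, each a little turned.
- stop_top (a point): Centre of the flat top face of the stop's mushroom head, on its turning axis. The head is grey, round, 80 mm across; its top is 94 mm above the bench when out, about 85 mm when latched. The point moves and turns with the head; its axes are the box's while the head is not twisted. The rim's underside is about 18 mm above the box when out.
- vane_a (a point): Middle of the upright pushing face of one of two vanes on the head's top, 25 mm from the axis on the box's +y side. The vane runs radially, 14 to 36 mm from the axis, 12 mm above the top face (this point is 6 mm above it). The face looks counterclockwise from above (head's -x), 2.5 mm off the radial line: pushing on it turns the head clockwise. Behind it the vane slopes down within 22 mm.
- vane_b (a point): The same for the other vane, on the opposite side of the axis (box's -y side; its face looks along the head's own +x).
- stop_plunger (a joint): How far the head is pushed in, m: 0 out, 0.011 hard against the end. A spring pushes it out (about 4 N at the start, 8 N at the end, a few N more near the end as the catch clicks). Pushed past about 0.0095 it catches, and then rests at about 0.009 by itself.
- stop_head (a joint): Twist of the head, rad: 0 at rest, grows clockwise seen from above, end stop 0.95. A light spring (0.02 to 0.08 N m, 1 to 3 N at a vane) turns it back when let go. When latched in, a twist of about 0.5 frees the catch and the head springs out (up against the finger, if a finger is above it). It does not latch if pressed while twisted that far.
- start_button (a joint): Flat round start button, 32 mm across, its top 78 mm above the bench, on another box: m pressed, 0 out to 0.006. Not to be pressed.
- dial_mark (a point): Pointer end of the bar-shaped speed dial on the third box, 20 mm off its axis, about 100 mm above the bench. The dial stands at any setting and is not to be turned.
- vial: small amber vial, 24 mm across, 55 mm tall, loose, stands between two control boxes; origin under its foot
- jar: small white jar with a cap, 28 mm across, 45 mm tall, loose, stands between two control boxes; origin under its foot
- tube_rack: tube rack 79 x 114 mm, 50 mm tall, loose, beyond the boxes; origin under its centre
- beaker: glass beaker 68 mm across, 85 mm tall, loose, beyond the boxes; origin under its foot
- reagent: white reagent bottle 56 mm across, 120 mm tall, loose, beyond the boxes; origin under its foot
- marker: marker pen about 120 mm long, 14 mm thick, lying loose nearer the robot; origin under its barrel
- tip_box: pipette tip box 82 x 117 mm, 57 mm tall, loose, nearer the robot on the left; origin under its centre

How it is judged:
On the way, in this order (a step that is already met when the one before it is completed fails the run):
1. the stop's head is pushed fully in by the fingers (value of joint stop_plunger above 0.0085 m and contact force between the fingers and stop_box above 0.5 N), for 0.02 s.
2. the hand is off it and the head stays down by itself, untwisted (value of joint stop_plunger above 0.007 m and value of joint stop_head below 0.1 rad and contact force between each of the fingers, the arm and stop_box below 0.2 N), for 0.2 s.
3. the head, still latched in, is twisted clockwise (value of joint stop_plunger above 0.006 m and value of joint stop_head above 0.25 rad), for 0.02 s.
At the end, for the whole second after the job is handed in: The stop's head has come out again (within 2 mm) and turned back to rest (within 0.1 rad), the start button is out (within 3 mm), the dial's pointer is within 6 mm of where it was and every loose thing within 20 mm of where it stood (value of joint stop_plunger below 0.002 m and value of joint stop_head below 0.1 rad and velocity of joint stop_head below 0.1 rad/s and value of joint start_button below 0.003 m and distance of dial_mark from where it was at the start of the episode below 0.006 m and distance of each of vial, jar, tube_rack, beaker, reagent, marker, tip_box from where it was at the start of the episode below 0.02 m); the robot touches nothing.
It fails at once if the start button is pressed (value of joint start_button above 0.003 m).
It fails at once if the speed dial is turned (its pointer end moves more than 6 mm) (distance of dial_mark from where it was at the start of the episode above 0.006 m).
It fails at once if another thing on the bench is lifted, carried, knocked over or shoved (more than 20 mm) (distance of any of vial, jar, tube_rack, beaker, reagent, marker, tip_box from where it was at the start of the episode above 0.02 m or angle between any of vial, jar, tube_rack, beaker, reagent, marker, tip_box's own z axis and vertical above 0.5 rad).
It also fails if it takes over 42 s, if anything falls off the work surface, if the arm or the gripper's body presses on something with over 40 N, if the wrist force passes 120 N, or if a joint passes its speed limit or range.

## Working session

There is one attempt and no reset: what is moved stays moved. The work goes in short steps, Python scripts to look and compute and a tool call to move; the robot and the scene stay as the last step left them, time stands still between calls to the robot, and variables do not carry over. Pictures are saved under pics/ and viewed, about 8 in all and at most 12, crops included, and the job is handed in when it is done.

Besides the shell and the picture viewer there is one more tool, called after "Emit:" by a JSON object that holds its "name" and its "arguments", one argument or row to a line. send_rows: Moves the arm, as the interface text tells. Its arguments: {"type":"object","properties":{"rows":{"type":"array","items":{"type":"array","items":{"type":"number"}}},"squeeze":{"type":"number"}},"required":["rows"]}

```bash
mkdir -p pics
python3 - <<'E'
from bench import arm, eyes
import cv2, numpy as np
np.set_printoptions(precision=4,suppress=True)
o=arm.get_obs(); print({k:np.round(v,4) for k,v in o.items()})
for n in ("top","scene","wrist"):
    p=eyes.camera_params(n); print(n,p)
for n in ("top","scene"):
    cv2.imwrite(f"pics/{n}0.png",eyes.read_camera(n)[:,:,::-1])
E
```

```text
{'time_s': np.float64(0.0), 'joint_pos': array([ 1.2062,  0.5765,  0.0248,  1.4379, -0.015 ,  1.129 , -0.0565]), 'joint_velocities': array([-0.0015, -0.0014, -0.0003,  0.0002, -0.0005,  0.0005, -0.0004]), 'tau': array([  0.0001, -76.577 ,   2.2504, -28.597 ,   0.0154,   0.0127,
         0.    ]), 'ee_pos': array([ 0.187 , -0.6484,  0.4038]), 'tcp_rot': array([-0.0005,  0.7991, -0.6012, -0.0007]), 'ft_force': array([ 0.0638,  0.5643, -0.0642]), 'moment': array([-0.0062, -0.0019,  0.0047]), 'finger_gap': np.float64(0.0854)}
top {'mtx': array([[454.0576,   0.    , 326.6568],
       [  0.    , 454.0576, 242.7096],
       [  0.    ,   0.    ,   1.    ]]), 'extrinsics': array([[ 0.0005, -0.9998,  0.0183,  0.0581],
       [-0.9997, -0.0009, -0.0232,  0.5427],
       [ 0.0233, -0.0183, -0.9996,  0.9827],
       [ 0.    ,  0.    ,  0.    ,  1.    ]])}
scene {'mtx': array([[530.7394,   0.    , 316.4601],
       [  0.    , 530.7394, 243.0391],
       [  0.    ,   0.    ,   1.    ]]), 'extrinsics': array([[ 0.6337,  0.7735,  0.0042, -0.4227],
       [ 0.6246, -0.5085, -0.5927, -0.2578],
       [-0.4563,  0.3783, -0.8054,  1.3415],
       [ 0.    ,  0.    ,  0.    ,  1.    ]])}
wrist {'mtx': array([[332.3331,   0.    , 324.4409],
       [  0.    , 332.3331, 245.866 ],
       [  0.    ,   0.    ,   1.    ]]), 'hand_eye': array([[ 1.    ,  0.0007,  0.0006,  0.0006],
       [-0.0009,  0.9472,  0.3206, -0.0824],
       [-0.0004, -0.3206,  0.9472,  0.0302],
       [ 0.    ,  0.    ,  0.    ,  1.    ]])}
```

View pics/top0.png

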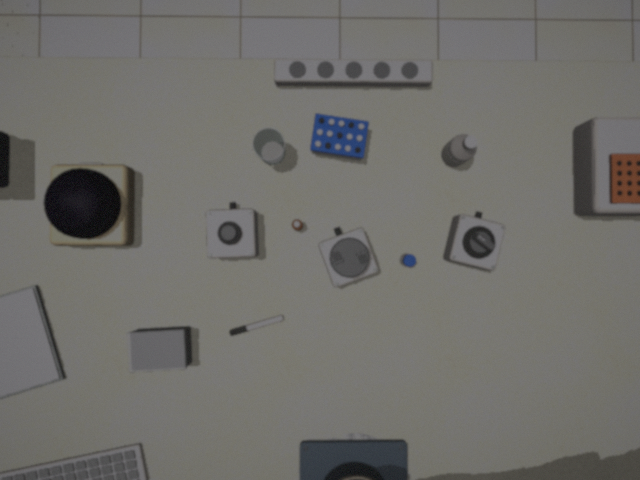

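View pics/scene0.png

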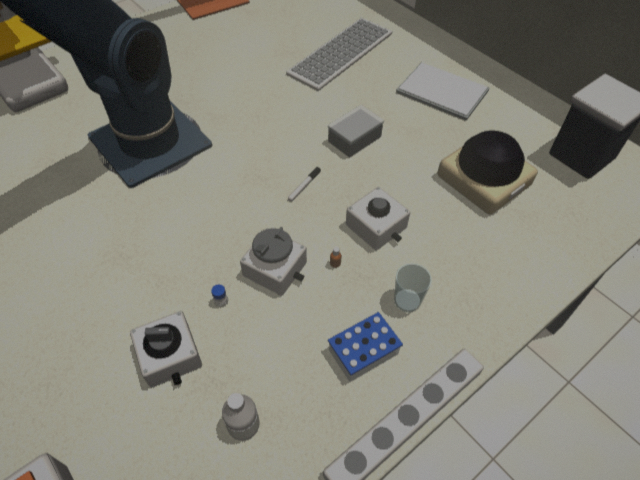

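Top view: the stop is on the middle box, with its head at about (350,257). The start button is at (230,233), the dial at (480,241), the vial at (298,225) and the jar at (409,260). Next I crop the head and measure it.

```bash
cat > h.py <<'E'
import numpy as np, cv2
from bench import arm, eyes
from scipy.spatial.transform import Rotation as R
np.set_printoptions(precision=4,suppress=True)
def campose(n,o=None):
    p=eyes.camera_params(n)
    if n!="wrist": T=np.linalg.inv(p["extrinsics"])
    else:
        T=np.eye(4); T[:3,:3]=R.from_quat(o["tcp_rot"],scalar_first=True).as_matrix(); T[:3,3]=o["ee_pos"]; T=T@p["hand_eye"]
    return p["mtx"],T
def ray(n,uv,z,o=None):
    K,T=campose(n,o); d=T[:3,:3]@np.linalg.solve(K,[uv[0],uv[1],1]); c=T[:3,3]
    return c+d*(z-c[2])/d[2]
def proj(n,P,o=None):
    K,T=campose(n,o); q=K@(np.linalg.inv(T)@np.append(P,1))[:3]; return q[:2]/q[2]
def totool(dw,o): return R.from_quat(o["tcp_rot"],scalar_first=True).inv().apply(dw)
E
python3 - <<'E'
from h import *
im=cv2.imread("pics/top0.png")
c=cv2.resize(im[215:300,305:395],None,fx=7,fy=7,interpolation=cv2.INTER_CUBIC)
c=cv2.convertScaleAbs(c,alpha=1.6)
cv2.imwrite("pics/top0c.png",c)
print(ray("top",(350,257),.094))
b=[ray("top",q,.06) for q in [(320,243),(362,228),(378,268),(336,286)]]
print(np.array(b),np.mean(b,0)); d=b[0]-b[1]; print(np.degrees(np.arctan2(d[1],d[0])))
E
```

```text
[0.5123 0.0137 0.094 ]
[[ 0.5407  0.0731  0.06  ]
 [ 0.5718 -0.0134  0.06  ]
 [ 0.4894 -0.0463  0.06  ]
 [ 0.4524  0.0402  0.06  ]] [0.5136 0.0134 0.06  ]
109.70990297242945
```

View pics/top0c.png

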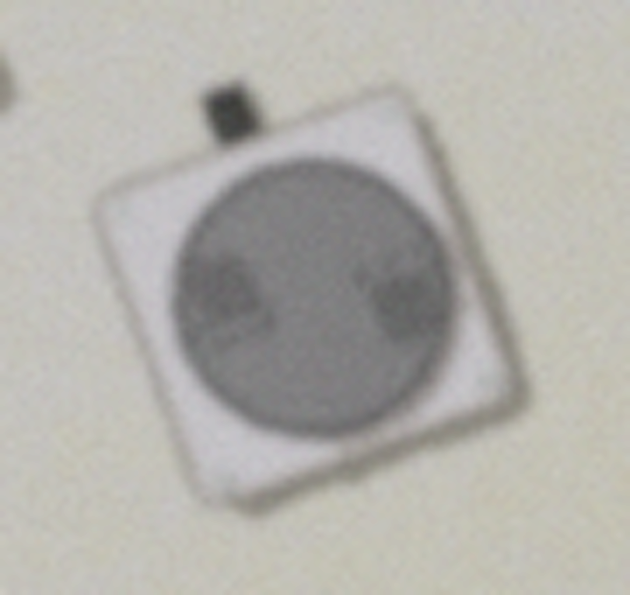

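Both vanes lie along the box y axis (the box is yawed about +20°). The face of vane a shows as the edge at crop (240,328), with its slope running up. The head centre is near (0.513, 0.0135). I'm moving above it with the jaws shut.

Emit:
{"name": "send_rows", "arguments": {
  "rows": [
    [-1, -0.0455, -0.0414, 0, 0],
    [-1, -0.0455, -0.0414, 0, 0],
    [-1, -0.0455, -0.0414, 0, 0],
    [-1, -0.0455, -0.0414, 0, 0],
    [-1, -0.0455, -0.0414, 0, 0],
    [-1, -0.0455, -0.0414, 0, 0],
    [-1, -0.0455, -0.0414, 0, 0],
    [-1, -0.0455, -0.0414, 0, 0],
    [-1, -0.0455, -0.0414, 0, 0],
    [-1, -0.0455, -0.0414, 0, 0],
    [-1, -0.0455, -0.0414, 0, 0],
    [-1, -0.0455, -0.0414, 0, 0]
  ],
  "squeeze": 20
}}

```text
time_s: 1.6
ee_pos: [0.5136, 0.0155, 0.4046]
tcp_rot: [0.0, 0.799, -0.601, 0.0]
ft_force: [1.2, -0.4, 1.4]
finger_gap: 0.0002
```

Emit:
{"name": "send_rows", "arguments": {
  "rows": [
    [-1, 0, 0, 0, -0.18],
    [-1, 0, 0, 0, -0.18],
    [-1, 0, 0, 0, -0.18],
    [-1, 0, 0, 0, -0.18],
    [-1, 0, 0, 0, -0.18],
    [-1, 0, 0, 0, -0.18],
    [-1, 0, 0, 0, -0.18],
    [-1, 0, 0, 0, -0.18],
    [-1, 0, 0, 0, -0.18],
    [-1, 0, 0, 0, 0],
    [-1, 0, 0, 0, 0]
  ]
}}

```text
time_s: 2.98
ee_pos: [0.5131, 0.0136, 0.4046]
tcp_rot: [-0.0, 0.987, 0.162, -0.0]
ft_force: [-0.0, -0.7, 0.8]
finger_gap: -0.0004
```

```bash
cat > look.py <<'E'
from h import *
import sys
o=arm.get_obs(); im=eyes.read_camera("wrist")[:,:,::-1]
cv2.imwrite(f"pics/{sys.argv[1]}.png",im)
print(o["time_s"],o["ee_pos"],o["tcp_rot"],o["ft_force"],o["finger_gap"])
E
python3 look.py w1
```

```text
2.975 [0.5131 0.0136 0.4046] [-0.0001  0.9868  0.1622 -0.0001] [-0.0492 -0.7483  0.8449] -0.0003941497512903793
```

View pics/w1.png

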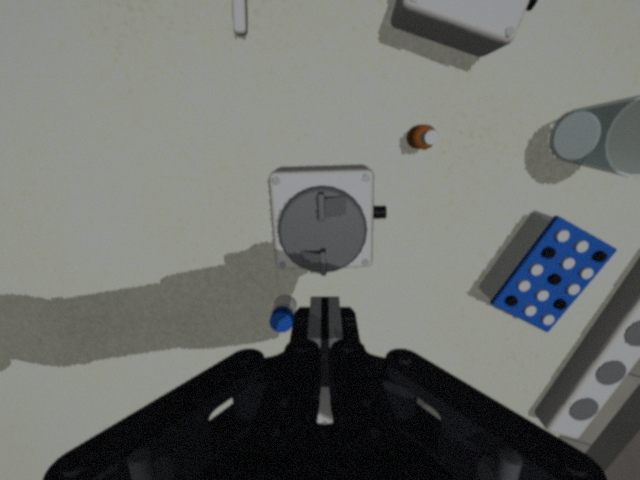

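Wrist view: the head's disc is at about (322,229), radius 44 px. The upper vane (box +y) has its face at u≈318 with its slope to the right, and the lower vane is at about (318,255). The shut fingertips show at about (325,300). Next I measure the centre and yaw.

Run:
```python
from h import *
o=arm.get_obs(); im=cv2.imread("pics/w1.png"); g=cv2.GaussianBlur(cv2.cvtColor(im,cv2.COLOR_BGR2GRAY),(3,3),0)
x0,y0=262,155; s=g[y0:y0+130,x0:x0+120]
c=cv2.HoughCircles(s,cv2.HOUGH_GRADIENT,1,50,param1=80,param2=12,minRadius=38,maxRadius=52)
c=c[0,0]+[x0,y0,0]; print(c, ray("wrist",c[:2],.092,o), "radius m", np.linalg.norm(ray("wrist",c[:2]+[c[2],0],.092,o)-ray("wrist",c[:2],.092,o)))
# expected points
C=np.array([.513,.0135,.094])
print("proj of C",proj("wrist",C,o))
cr=cv2.resize(im[150:345,240:410],None,fx=3.5,fy=3.5,interpolation=cv2.INTER_CUBIC)
# box screws
hole=[(277,181),(366,178),(282,265),(368,262)]
print(np.mean([ray("wrist",h,.06,o) for h in hole],0))
cv2.circle(cr,tuple(int(v) for v in (c[:2]-[240,150])*3.5),int(c[2]*3.5),(0,0,255),1)
cv2.imwrite("pics/w1c.png",cv2.convertScaleAbs(cr,alpha=1.5))
```

```text
[320.5 228.5  43.6] [0.5088 0.0148 0.092 ] radius m 0.0384301549755367
proj of C [324.4957 231.9751]
[0.5122 0.0121 0.06  ]
```

View pics/w1c.png

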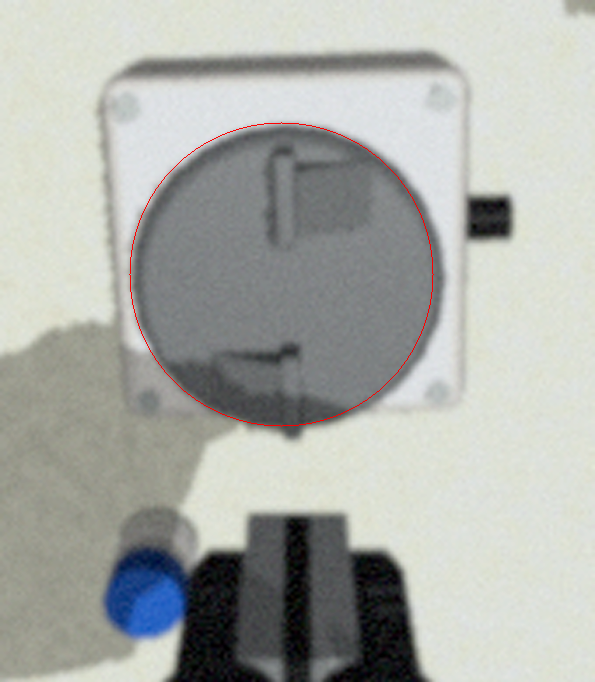

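The head centre estimates agree at about (0.5115, 0.0137), the yaw is right, and the shut tip is about ±7 mm in x and ±11 mm in y. Going down to just above the head.

Emit:
{"name": "send_rows", "arguments": {
  "rows": [
    [-1, -0.0015, 0, 0.03, 0],
    [-1, 0, 0, 0.04, 0],
    [-1, 0, 0, 0.03, 0],
    [-1, 0, 0, 0.015, 0],
    [-1, 0, 0, 0, 0],
    [-1, 0, 0, 0, 0]
  ]
}}

```text
time_s: 3.78
ee_pos: [0.5121, 0.0135, 0.2907]
tcp_rot: [0.0, 0.986, 0.164, 0.001]
ft_force: [0.2, 0.2, -0.3]
finger_gap: -0.0001
```

Emit:
{"name": "send_rows", "arguments": {
  "rows": [
    [-1, 0, 0, 0.005, 0],
    [-1, 0, 0, 0.005, 0],
    [-1, 0, 0, 0.005, 0],
    [-1, 0, 0, 0, 0]
  ]
}}

```text
time_s: 4.28
ee_pos: [0.5115, 0.0132, 0.2742]
tcp_rot: [-0.0, 0.986, 0.164, -0.0]
ft_force: [-0.7, 0.2, -0.2]
finger_gap: -0.0001
```

```bash
python3 look.py w2
```

```text
4.275 [0.5115 0.0132 0.2742] [-0.0001  0.9864  0.1643 -0.0004] [-0.6641  0.1959 -0.1584] -6.795246652157924e-05
```

View pics/w2.png

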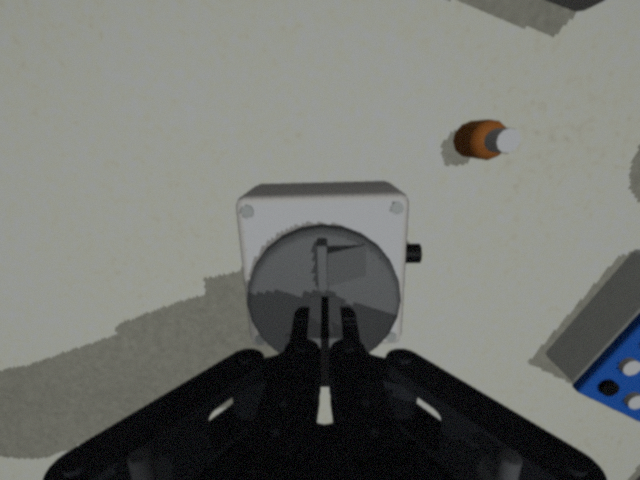

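Wrist view: the shut tip (about (325,300)) is between the vanes and centred on the head, with no contact yet. Pressing in small steps.

Emit:
{"name": "send_rows", "arguments": {
  "rows": [
    [-1, 0, 0, 0.003, 0],
    [-1, 0, 0, 0.003, 0],
    [-1, 0, 0, 0.003, 0],
    [-1, 0, 0, 0, 0]
  ]
}}

```text
time_s: 4.82
ee_pos: [0.5117, 0.0132, 0.2657]
tcp_rot: [0.0, 0.986, 0.164, 0.0]
ft_force: [0.3, -0.2, 3.7]
finger_gap: 0.0004
```

Emit:
{"name": "send_rows", "arguments": {
  "rows": [
    [-1, 0, 0, 0.002, 0],
    [-1, 0, 0, 0.002, 0],
    [-1, 0, 0, 0, 0]
  ]
}}

```text
time_s: 5.2
ee_pos: [0.5117, 0.0132, 0.2619]
tcp_rot: [0.0, 0.986, 0.164, 0.0]
ft_force: [-1.4, 0.2, 6.4]
finger_gap: 0.0001
```

Emit:
{"name": "send_rows", "arguments": {
  "rows": [
    [-1, 0, 0, 0.002, 0],
    [-1, 0, 0, 0.002, 0],
    [-1, 0, 0, 0, 0]
  ]
}}

```text
time_s: 5.58
ee_pos: [0.5117, 0.0133, 0.2579]
tcp_rot: [0.0, 0.986, 0.164, 0.0]
ft_force: [-1.4, -0.3, 7.5]
finger_gap: -0.0001
```

Emit:
{"name": "send_rows", "arguments": {
  "rows": [
    [-1, 0, 0, 0.001, 0],
    [-1, 0, 0, 0, 0]
  ]
}}

```text
time_s: 5.82
ee_pos: [0.5117, 0.0133, 0.257]
tcp_rot: [0.0, 0.986, 0.164, 0.0]
ft_force: [-0.9, -0.7, 8.0]
finger_gap: -0.0001
```

Emit:
{"name": "send_rows", "arguments": {
  "rows": [
    [-1, 0, 0, 0.001, 0],
    [-1, 0, 0, 0, 0]
  ]
}}

```text
time_s: 6.08
ee_pos: [0.5117, 0.0133, 0.2564]
tcp_rot: [0.0, 0.986, 0.164, 0.0]
ft_force: [-2.5, -0.1, 12.9]
finger_gap: 0.0004
```

Emit:
{"name": "send_rows", "arguments": {
  "rows": [
    [-1, 0, 0, 0.001, 0],
    [-1, 0, 0, 0, 0]
  ]
}}

```text
time_s: 6.32
ee_pos: [0.5118, 0.0134, 0.2562]
tcp_rot: [0.001, 0.986, 0.164, 0.001]
ft_force: [-5.8, -0.9, 25.0]
finger_gap: -0.0005
```

The force rose to 25 N at TCP z = 0.256, so the head is on its end stop. Lifting clear and looking.

Emit:
{"name": "send_rows", "arguments": {
  "rows": [
    [-1, 0, 0, -0.005, 0],
    [-1, 0, 0, -0.015, 0],
    [-1, 0, 0, -0.02, 0],
    [-1, 0, 0, 0, 0],
    [-1, 0, 0, 0, 0],
    [-1, 0, 0, 0, 0]
  ]
}}

```text
time_s: 7.08
ee_pos: [0.5115, 0.0131, 0.2942]
tcp_rot: [-0.0, 0.986, 0.164, -0.0]
ft_force: [-0.4, -0.2, 0.6]
finger_gap: -0.0001
```

```bash
python3 look.py w3
python3 - <<'E'
from h import *
a=eyes.read_camera("scene")[:,:,::-1]
b=cv2.imread("pics/scene0.png")
f=lambda i:cv2.convertScaleAbs(cv2.resize(i[215:300,230:320],None,fx=4.4,fy=4.4,interpolation=cv2.INTER_CUBIC),alpha=1.5)
cv2.imwrite("pics/cmp1.png",np.hstack([f(b),f(a)]))
E
```

```text
7.075 [0.5115 0.0131 0.2942] [-0.0001  0.9864  0.1642 -0.0005] [-0.4025 -0.1798  0.6239] -5.2460499969114526e-05
```

View pics/cmp1.png

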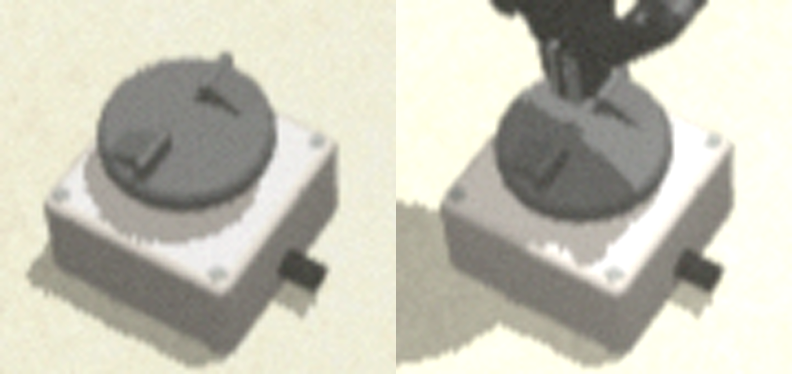

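The head is clearly lower (rim bottom at row 218 against 208 before) and untwisted with the hand off, so it is latched. Now I go beside vane a on its counterclockwise side, then down.

Emit:
{"name": "send_rows", "arguments": {
  "rows": [
    [-1, -0.008, -0.0145, 0, 0],
    [-1, -0.008, -0.0145, 0, 0],
    [-1, 0, 0, 0, 0],
    [-1, 0, 0, 0.01, 0],
    [-1, 0, 0, 0.01, 0],
    [-1, 0, 0, 0.01, 0],
    [-1, 0, 0, 0, 0],
    [-1, 0, 0, 0, 0]
  ]
}}

```text
time_s: 8.18
ee_pos: [0.4872, 0.0355, 0.2646]
tcp_rot: [-0.0, 0.986, 0.164, -0.0]
ft_force: [0.2, -0.4, 0.2]
finger_gap: 0.0002
```

```bash
python3 look.py w4
python3 - <<'E'
from h import *
o=arm.get_obs(); d=o["ee_pos"]-[.5115,.0135,.0]; print("tool offset from axis",totool([d[0],d[1],0],o),"tip z",o["ee_pos"][2]-.1732)
a=cv2.imread("pics/w4.png")
cv2.imwrite("pics/w4c.png",cv2.convertScaleAbs(cv2.resize(a[180:400,200:440],None,fx=2.6,fy=2.6),alpha=1.8))
E
```

```text
8.175 [0.4872 0.0355 0.2646] [-0.0001  0.9864  0.1642 -0.0001] [ 0.1875 -0.3617  0.2352] 0.0001968100875765351
tool offset from axis [-0.0158 -0.0287 -0.    ] tip z 0.0916165714460612
```

View pics/w4c.png

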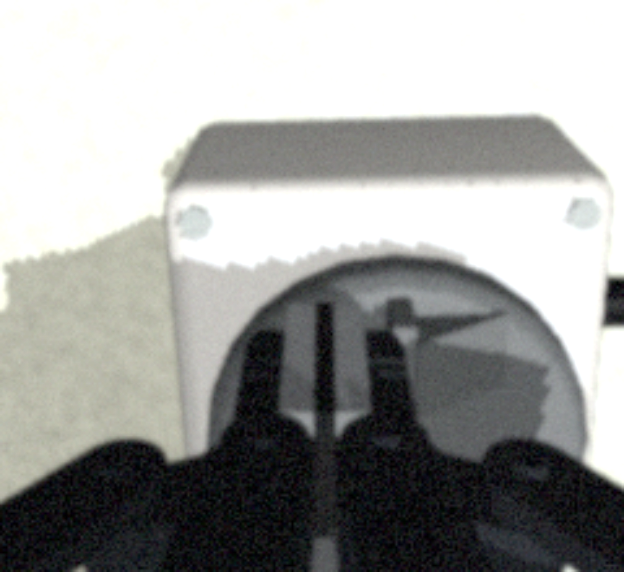

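Wrist crop: the tip is just left of the vane (top at about (400,310)), with a clear gap and no contact. Lowering 1.5 mm and pushing clockwise, in two stages.

Emit:
{"name": "send_rows", "arguments": {
  "rows": [
    [-1, 0.002, 0, 0.0015, 0],
    [-1, 0.003, 0, 0, 0],
    [-1, 0.003, 0, 0, 0],
    [-1, 0.003, 0, 0, 0],
    [-1, 0, 0, 0, 0]
  ]
}}

```text
time_s: 8.85
ee_pos: [0.4977, 0.0389, 0.2633]
tcp_rot: [0.0, 0.986, 0.164, 0.0]
ft_force: [-1.9, -1.6, 4.2]
finger_gap: -0.0002
```

Emit:
{"name": "send_rows", "arguments": {
  "rows": [
    [-1, 0.002, 0, 0, 0],
    [-1, 0.002, 0, 0, 0],
    [-1, 0.002, 0, 0, 0],
    [-1, 0, 0, 0, 0]
  ]
}}

```text
time_s: 9.35
ee_pos: [0.5033, 0.0406, 0.2632]
tcp_rot: [0.0, 0.986, 0.164, -0.0]
ft_force: [-2.2, -3.0, 5.7]
finger_gap: -0.0003
```

There is an unexpected 4–6 N upward force, so I'm looking at the head before going further.

```bash
python3 look.py w5
python3 - <<'E'
from h import *
a=eyes.read_camera("scene")[:,:,::-1]; w=cv2.imread("pics/w5.png")
f=cv2.convertScaleAbs(cv2.resize(a[215:300,230:320],(400,378),interpolation=cv2.INTER_CUBIC),alpha=1.5)
g=cv2.convertScaleAbs(cv2.resize(w[230:420,200:400],(400,378)),alpha=1.8)
cv2.imwrite("pics/cmp2.png",np.hstack([f,g]))
E
```

```text
9.35 [0.5033 0.0406 0.2632] [ 0.0004  0.9865  0.164  -0.0002] [-2.1851 -3.0433  5.7228] -0.0002593266380966562
```

View pics/cmp2.png

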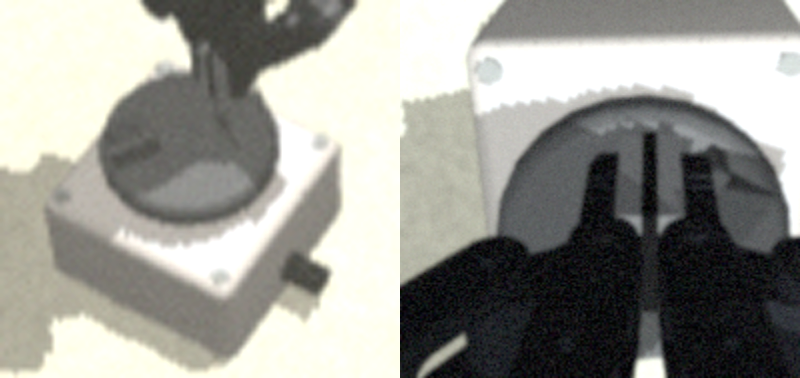

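Scene crop: the head is turned clockwise (the near vane is rotated about 25–30°) and the rim is still low (row ~222), so it is twisted but still latched. Pushing further.

Emit:
{"name": "send_rows", "arguments": {
  "rows": [
    [-1, 0.002, 0, 0, 0],
    [-1, 0.002, 0, 0, 0],
    [-1, 0, 0, 0, 0]
  ]
}}

```text
time_s: 9.82
ee_pos: [0.5065, 0.0411, 0.263]
tcp_rot: [0.001, 0.987, 0.164, -0.001]
ft_force: [-4.7, -4.0, 6.5]
finger_gap: -0.0004
```

```bash
python3 look.py w6
python3 - <<'E'
from h import *
a=eyes.read_camera("scene")[:,:,::-1]; w=cv2.imread("pics/w6.png")
f=cv2.convertScaleAbs(cv2.resize(a[215:300,230:320],(400,378),interpolation=cv2.INTER_CUBIC),alpha=1.5)
g=cv2.convertScaleAbs(cv2.resize(w[230:420,200:400],(400,378)),alpha=1.8)
cv2.imwrite("pics/cmp3.png",np.hstack([f,g]))
E
```

```text
9.825 [0.5065 0.0411 0.263 ] [ 0.0009  0.9865  0.1636 -0.0013] [-4.7197 -4.0156  6.4567] -0.0003869589304037407
```

View pics/cmp3.png

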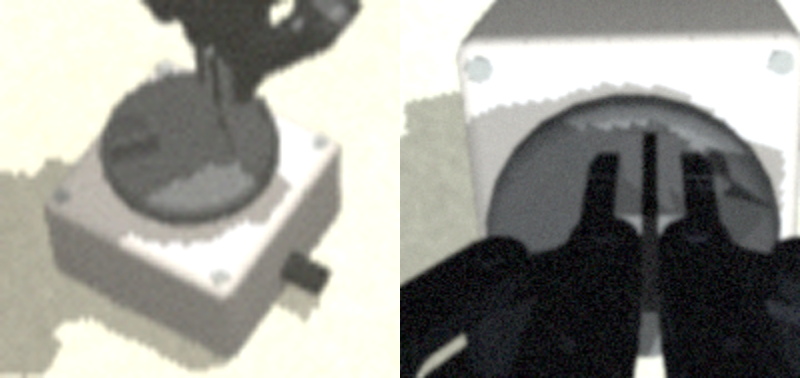

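Run:
```python
from h import *
A=cv2.imread("pics/scene0.png")[215:300,230:320]
L={"out":cv2.convertScaleAbs(A,alpha=1.5)}
for n,k,s in (("latched","cmp1",1),("tw1","cmp2",0),("tw2","cmp3",0)):
    i=cv2.imread(f"pics/{k}.png"); h=i.shape[1]//2; L[n]=cv2.resize(i[:,s*h:(s+1)*h],(90,85),interpolation=cv2.INTER_AREA)
for n,i in L.items():
    g=cv2.cvtColor(i,cv2.COLOR_BGR2GRAY).astype(float)
    r=[]
    for u in range(36,50):
        p=g[40:58,u]; d=np.diff(p); j=np.argmax(d)
        r.append(40+(d[max(j-2,0):j+3].clip(0)*np.arange(max(j-2,0),max(j-2,0)+len(d[max(j-2,0):j+3]))).sum()/d[max(j-2,0):j+3].clip(0).sum())
    print(n,np.round(r,1),np.median(r))
c=np.array([.5115,.0135,0])
for z in (.060,.071,.076,.080): print(z,proj("scene",c+[.035,-.02,z])-[230,215])
```

```text
out [54.3 54.4 47.1 47.2 47.2 54.4 47.2 47.1 53.4 53.4 53.2 46.4 46.2 46.1] 47.24508254302775
latched [49.3 49.3 49.4 49.5 49.7 49.8 49.8 49.5 49.5 49.4 49.2 49.1 49.  48.5] 49.40787663379959
tw1 [49.4 49.4 49.5 50.  50.  49.9 50.  50.  49.6 49.6 49.4 49.3 49.3 48.7] 49.53135026737968
tw2 [49.4 49.6 49.9 50.1 50.1 50.  50.  50.  52.9 49.5 49.4 49.2 49.2 48.6] 49.75252100840336
0.06 [45.0852 54.1919]
0.071 [44.7542 51.0647]
0.076 [44.6018 49.6255]
0.08 [44.479  48.4659]
```

The rim is still fully down (49.7 px; latched was 49.4, out was 47.2). The geometry puts the twist at about 0.6–0.7 rad, and the upward load looks like the freed head pushing against the finger. A little more twist, then straight up and off.

Emit:
{"name": "send_rows", "arguments": {
  "rows": [
    [-1, 0.0015, 0, 0, 0],
    [-1, 0, 0, 0, 0],
    [-1, 0, 0, -0.002, 0],
    [-1, 0, 0, -0.003, 0],
    [-1, 0, 0, -0.004, 0],
    [-1, 0, 0, 0, 0]
  ]
}}

```text
time_s: 10.68
ee_pos: [0.5077, 0.0419, 0.272]
tcp_rot: [0.001, 0.986, 0.164, -0.001]
ft_force: [-4.8, -3.6, 3.3]
finger_gap: 0.0001
```

Emit:
{"name": "send_rows", "arguments": {
  "rows": [
    [-1, 0, 0, -0.015, 0],
    [-1, 0, 0, -0.04, 0],
    [-1, 0, 0, -0.05, 0],
    [-1, 0, 0, -0.04, 0],
    [-1, 0, 0, 0, 0],
    [-1, 0, 0, 0, 0],
    [-1, 0, 0, 0, 0],
    [-1, 0, 0, 0, 0]
  ]
}}

```text
time_s: 11.68
ee_pos: [0.5084, 0.0428, 0.4164]
tcp_rot: [-0.0, 0.986, 0.164, -0.001]
ft_force: [-0.1, -0.6, 0.7]
finger_gap: -0.0
```

```bash
python3 look.py w7
python3 - <<'E'
from h import *
a=eyes.read_camera("scene")[:,:,::-1]; b=cv2.imread("pics/scene0.png")
f=lambda i:cv2.convertScaleAbs(cv2.resize(i[215:300,230:320],(400,378),interpolation=cv2.INTER_CUBIC),alpha=1.5)
cv2.imwrite("pics/scene7.png",a)
cv2.imwrite("pics/cmp4.png",np.hstack([f(b),f(a)]))
E
```

```text
11.675 [0.5084 0.0428 0.4164] [-0.0002  0.9864  0.1644 -0.0007] [-0.0575 -0.5611  0.6702] -2.396617437118723e-05
```

View pics/cmp4.png

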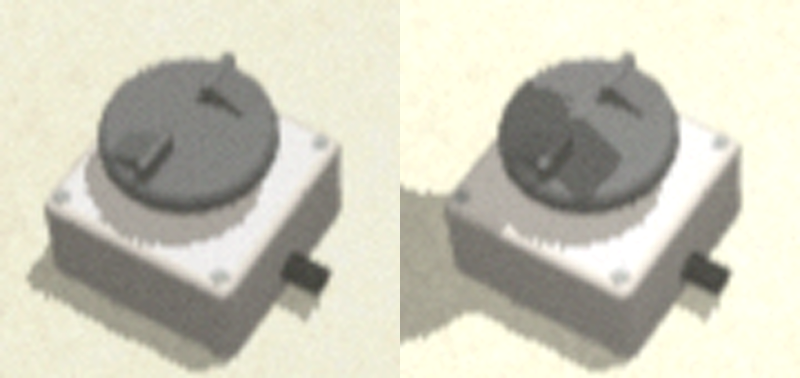

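Side by side, the head now matches the start picture: the same rim height and both vanes back at rest. The hand is high and free. A last check that nothing else moved, then handing in.

Run:
```python
from h import *
a=cv2.imread("pics/scene7.png"); b=cv2.imread("pics/scene0.png")
for n,(u,v) in dict(vial=(336,258),jar=(218,292),rack=(365,343),beaker=(411,288),reagent=(238,412),marker=(305,183),tipbox=(356,130),dial=(162,340),start=(378,207)).items():
    t=b[v-22:v+22,u-22:u+22]; s=a[v-32:v+32,u-32:u+32]
    m=cv2.minMaxLoc(cv2.matchTemplate(s,t,cv2.TM_CCOEFF_NORMED)); print(n,np.array(m[3])-10,round(m[1],2))
print(arm.get_obs()["ft_force"]); print(arm.finish_job())
```

```text
vial [0 0] 1.0
jar [0 0] 0.62
rack [0 0] 1.0
beaker [0 0] 1.0
reagent [0 0] 1.0
marker [0 0] 0.4
tipbox [0 0] 1.0
dial [0 0] 1.0
start [0 0] 1.0
[ 0.2276  0.1985 -0.0576]
the job is handed in; nothing more can be done
None
```

The stop button test is done and handed in at about 12 s of the 42 s. The head latched, stayed down on its own, then released and came back to rest.

- **Press:** I pushed the head straight in with the shut fingertips to its end stop, where the force rose to 25 N.
- **Hand off:** With the fingers lifted clear, the camera showed the rim lower than at the start and the head untwisted.
- **Twist and release:** I pushed vane a clockwise to an estimated 0.7 rad (from finger geometry, not measured), then lifted off. The head came fully out and the vanes returned to their starting position.
- **Final check:** The start button, dial and all loose things matched the start picture with no shift. The matches for the jar (0.62) and marker (0.40) were weak, perhaps because the arm's shadow had changed. The hand was clear of everything, with no force reading.

**One disagreement:** during the twist the wrist sensor showed an unexpected 4–6 N upward force while the pictures still showed the head fully down. The head may have come free and been held down by friction on the finger, so I cannot say exactly at what twist the latch let go. At about 0.5 rad, by geometry, the picture still showed it fully in.

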